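# Check the turn timers' latches at the gaming table

### The arm

A 6-joint arm with a two-finger parallel gripper is mounted at the origin on the work surface. World frame = base frame: x ahead of the robot, y to its left, z up, the work surface at z = 0. Lengths are in m, angles in degrees, forces in N, time in s.
With the tool pointing down it reaches from about 0.425 to 0.95 m from the base axis. Payload 14.7 kg.
Tool frame: the origin (TCP) lies at the very end of the fingers, on their centre line; the grasp point (between the pads) lies 19 mm behind it; y points along the fingers, x is the direction in which the jaws open and shut, and the axes are right-handed (so a half turn about y gives the same grasp; the last joint's range is limited). The gripper opens to 85 mm and grips with 20 to 120 N. Pads are 22 mm wide; open, the fingers measure 114 mm over their backs; the gripper's body (76 mm by 85 mm) begins 54 mm behind the grasp point. The pads swing forward as they close: fully open they stand 13 mm farther back than shut.
Start: joints at [-70.623, 27.513, 91.461, -0, 61.026, -2.67], TCP at [0.244, -0.602, 0.231] pointing down, gripper open.
Joint ranges: [-157.49, 157.49], [-46.99, 117.5], [13.45, 153.17], [-89.5, 269.5], [5.16, 153.95], [-167.48, 167.48]. Speed limits (degrees/s): [108.29, 108.29, 136.94, 172.46, 172.46, 172.46].

### API

Orientations are given as [roll, pitch, yaw] about the fixed x, y, z axes, in that order (R = Rz(yaw) Ry(pitch) Rx(roll)).
In Python, from bench import * gives the robot as it stands. The module is installed in compiled form; this text tells all that it offers.
- The arm moves only by the tool servo_tool, never from a script. Its argument "steps" is a list of rows, each a list of 2 entries, a list of its own where there are three numbers: the shift along the tool's x, y, z in mm, then the turn about the tool's y in rad. In form: [[[x, y, z], twist], ...]. A call has 1 to 10 rows; each row is the pose to reach, as a shift and turn from the pose measured when the call began, along the tool's axes at that moment; what a row does not reach only later rows make up. A row lasts 1/8 s, in which the tool goes at most 62.5 mm and 10.7 degrees, less where a joint would pass 70% of its speed; a pose out of reach is approached as far as the arm can. A call with a gripper value outside its range is refused whole. "jaw" is the closure, from 0 (fully open) to 1 (shut), set as the call begins (left out, the last holds). The fingers move at their own pace and stop on an object; "grip_force" is the grip in N (left out, the last holds). Time passes only in rows, so rows that repeat a pose let the fingers close. It gives the time, the measured TCP pose, the force and the opening at its end, in the units of the state.
- get_state(): the state, without advancing time (a new reading comes with each control period).
- camera(name): name is "side" or "top" or "wrist"; returns a dict with "frame" (400x640x3 uint8, red, green, blue), "depth" (400x640 float32, m along the optical axis (not along the pixel's ray), 0 where there is no reading), "fx", "fy", "cx", "cy" (pixels), "R" (3x3) and "t" (3): a world point X has camera coordinates R X + t; the wrist camera has in their place "hand_eye" (4x4, takes a point from camera to tool coordinates, whose origin is the TCP and whose axes are the tool frame's). Camera axes: x right, y down, z forward; pixel columns grow to the right and rows downward; lengths in m; the calibration is good to about 2 mm. The wrist camera is an equidistant fisheye: a pixel r from the principal point sees the ray r / f radians off the axis. A picture is of the moment at which its call begins: read the wrist's pose just before it.
- job_done(): hands the job in, once; it reports no verdict.
Trained networks look in the newest picture that a camera, given by its name, has taken for a name from the list of things; names that differ only in an ending like _2 or _b are one class to them, and where a whole thing is asked for, a point or a joint stands for the part that bears it (a point fixed in the world has none). Each returns a list of dicts, best first, with "p" (0 to 1); they miss things now and then, are a little off and sometimes report something else, mostly with a low value. They report only what shows in the picture. A call takes as long as a camera call. They do not tell look-alikes from the thing itself.
- silhouettes(camera, label): "pixels" (400x640 bool, what is visible of it) and "extent" ([left, top, width, height] in pixels, round what is visible of it).
The state is a dict: "time": time; "joint_positions": joint angles; "qd": joint speeds; "joint_torque": joint torques, N m; "ee_pos": TCP position; "orientation": TCP orientation; "wrist_force": force on the tool from outside, world axes, zero at the start; "moment": the same for the moment, N m; "finger_gap": finger opening in m.
Only numpy, scipy, OpenCV 4.12 (cv2) and the standard library are available. Lean on these libraries where they do the work, as an engineer would, in place of code of your own. Each camera call takes 0.05 s, during which the arm holds its last target.

### The job

Test the two push-button turn timers: click the round timer's button fully down and let go, then do the same with the long one. Put the timer whose button pops back up into the grey tray, upright and flat on its floor, and leave the one whose button stays down standing where it is, still clicked down. Don't knock over the drink can.

Things in the scene. Friction and masses are not known exactly. Their poses are not given: they have to be found in the camera images.
- round_mid (a point): Centre, half-way up, of the round turn timer: a loose dark-grey plastic disc-shaped body, 56 mm across and 40 mm high, about 0.25 kg, standing on the table with one push-button on top. This point is 20 mm above its underside; z is its upright axis.
- round_button (a joint): The round light-grey push-button (34 mm across) in the middle of the round timer's top: how far it is pressed, in m, 0 = fully up, as at the start (its top is 52 mm above the timer's underside), 0.009 = fully down (top at 43 mm). Moves straight down; needs 1 to 4 N. With a working latch it stays down when released; without, a spring brings it back to 0 within half a second.
- long_mid (a point): Centre, half-way up, of the long turn timer: a loose dark-grey plastic block, 90 mm along its own x, 54 mm along its own y (grasp across y), 40 mm high, about 0.25 kg, standing on the table with one push-button in the middle of its top and a small blank display at its -x end. This point is 20 mm above its underside; z is its upright axis.
- long_button (a joint): The round light-grey push-button (34 mm across) in the middle of the long timer's top: how far it is pressed, in m, 0 = fully up, as at the start (its top is 52 mm above the timer's underside), 0.009 = fully down (top at 43 mm). Moves straight down; needs 1 to 4 N. With a working latch it stays down when released; without, a spring brings it back to 0 within half a second.
- tray: Shallow open mid-grey plastic tray fixed to the table, 150 mm along its own x, 170 mm along its own y, 22 mm high, walls and floor 4 mm thick, empty. Origin at the centre of its underside, on the table top.
- can: Plain pale aluminium drink can, loose and upright, 66 mm across, 115 mm high. Origin at the centre of its underside. A bystander.
Not all that is in view belongs to the job. Several things have the shape of the tray; the one meant has the colours described above.

How it is judged (in metres and radians):
On the way, in this order (a step that is already met when the one before it is completed fails the run):
1. the round timer's button is pressed down (at least 7 of its 9 mm) (value of joint round_button above 0.007 m), for 0.05 s.
2. after it, the long timer's button is pressed down (at least 7 of its 9 mm) (value of joint long_button above 0.007 m), for 0.05 s.
At the end, for the whole second after the job is handed in: The timer with its button up (under 4 mm) stands on the tray's floor, centre within 50 mm in x and 60 mm in y of the tray's and under 32 mm above its underside, upright within 10 degrees; the other, button still over 5 mm down, is within 30 mm of its start and upright within 10 degrees (((value of joint round_button below 0.004 m and value of joint long_button above 0.005 m and x of round_mid in the frame of tray between -0.05 and 0.05 m and y of round_mid in the frame of tray between -0.06 and 0.06 m and z of round_mid in the frame of tray below 0.032 m and angle between each of round_mid, long_mid's own z axis and vertical below 0.17 rad and distance of long_mid from where it was at the start of the episode below 0.03 m) or (value of joint long_button below 0.004 m and value of joint round_button above 0.005 m and x of long_mid in the frame of tray between -0.05 and 0.05 m and y of long_mid in the frame of tray between -0.06 and 0.06 m and z of long_mid in the frame of tray below 0.032 m and angle between each of long_mid, round_mid's own z axis and vertical below 0.17 rad and distance of round_mid from where it was at the start of the episode below 0.03 m))); the robot touches nothing.
It fails at once if the drink can is knocked over (tipped by more than 30 degrees) (angle between can's own z axis and vertical above 0.52 rad).
It also fails if it takes over 59 s, if anything falls off the work surface, if the arm or the gripper's body presses on something with over 40 N, if the wrist force passes 120 N, or if a joint passes its speed limit or range.

## Working session

There is one attempt and no reset: what is moved stays moved. The work goes in short steps, Python scripts to look and compute and a tool call to move; the robot and the scene stay as the last step left them, time stands still between calls to the robot, and variables do not carry over. Pictures are saved under pics/ and viewed, and the job is handed in when it is done.

Besides the shell and the picture viewer there is one more tool, called as name([rows], argument=value, ...), one row to a line, values as JSON. servo_tool: Moves the arm, as the interface text tells. Its arguments: {"type":"object","properties":{"steps":{"type":"array"},"jaw":{"type":"number"},"grip_force":{"type":"number"}},"required":["steps"]}

```bash
mkdir -p pics; cat > h.py <<'E'
from bench import *
import numpy as np, cv2
from scipy.spatial.transform import Rotation as Rot
def w(c,u,v,d):
    p=np.stack([(u-c['cx'])/c['fx']*d,(v-c['cy'])/c['fy']*d,d],-1)
    return (p-c['t'])@c['R']
E
python3 - <<'E'
from h import *
print(get_state())
for n in ['top','side']:
    c=camera(n); cv2.imwrite(f'pics/{n}0.png',c['frame'][:,:,::-1])
    print(n,c['fx'],c['cx'],c['cy'],c['R'],c['t'])
    for l in ['round_mid','long_mid','tray','can','round_button','long_button']:
        for r in silhouettes(n,l):
            m=r['pixels']&(c['depth']>0); v,u=np.nonzero(m)
            if len(u)==0: continue
            P=w(c,u,v,c['depth'][v,u])
            print(l,round(r['p'],2),r['extent'],'med',np.median(P,0).round(3),'min',np.percentile(P,2,axis=0).round(3),'max',np.percentile(P,98,axis=0).round(3))
print(get_state()['time'])
E
```

```text
{'time': 0.0, 'joint_positions': array([-7.06231197e+01,  2.75492650e+01,  9.14951213e+01,  1.69700916e-03,
        6.10237381e+01, -2.67114870e+00]), 'qd': array([-0.06672934, -0.06012136, -0.06259826, -0.0177173 , -0.01569111,
       -0.01317271]), 'joint_torque': array([-6.36025710e-03, -9.50661492e+01, -4.30193460e+01, -4.29424053e-04,
        1.22403097e-02,  1.23632049e-05]), 'ee_pos': array([ 0.24387917, -0.60207093,  0.23067014]), 'orientation': array([-8.99953432e+01,  6.79811702e-02, -6.79527913e+01]), 'wrist_force': array([-0.01683409, -0.35543733, -0.06203802]), 'moment': array([-0.02187013,  0.01485393, -0.00352511]), 'finger_gap': 0.08535622861606267}
top 432.18891752596517 317.67145631901303 196.47733794729126 [[ 0.02351156 -0.99972273 -0.00129241]
 [-0.99635889 -0.02332644 -0.08200507]
 [ 0.08195219  0.00321577 -0.99663107]] [-0.0176237   0.54717418  0.86829314]
round_mid 0.64 [432.2, 209.7, 31.0, 25.7] med [ 0.502 -0.265  0.041] min [ 0.477 -0.296  0.006] max [ 0.527 -0.244  0.054]
round_mid 0.39 [394.8, 77.3, 43.0, 45.0] med [ 0.732 -0.192  0.113] min [ 0.711 -0.225
[... 1199 characters left out ...]
long_mid 0.57 [279.1, 188.2, 41.8, 32.4] med [0.58  0.019 0.038] min [ 0.533 -0.034  0.   ] max [0.628 0.048 0.053]
tray 0.92 [286.9, 267.1, 83.5, 81.2] med [0.498 0.306 0.004] min [0.426 0.216 0.001] max [0.57  0.384 0.023]
tray 0.85 [376.3, 149.5, 60.8, 42.6] med [ 0.294 -0.177  0.005] min [ 0.22  -0.264  0.   ] max [ 0.37  -0.089  0.022]
tray 0.25 [233.6, 124.6, 29.3, 46.5] med [ 0.737 -0.173  0.074] min [ 0.711 -0.223  0.002] max [ 0.772 -0.164  0.116]
can 0.56 [233.7, 124.9, 29.1, 45.2] med [ 0.737 -0.173  0.074] min [ 0.711 -0.219  0.005] max [ 0.771 -0.164  0.116]
long_button 0.42 [290.6, 193.7, 14.4, 11.1] med [0.579 0.011 0.051] min [ 0.563 -0.012  0.041] max [0.596 0.022 0.054]
0.7
```

View pics/top0.png

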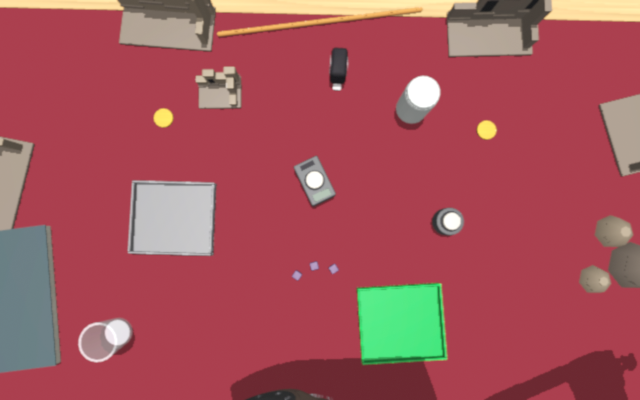

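View pics/side0.png

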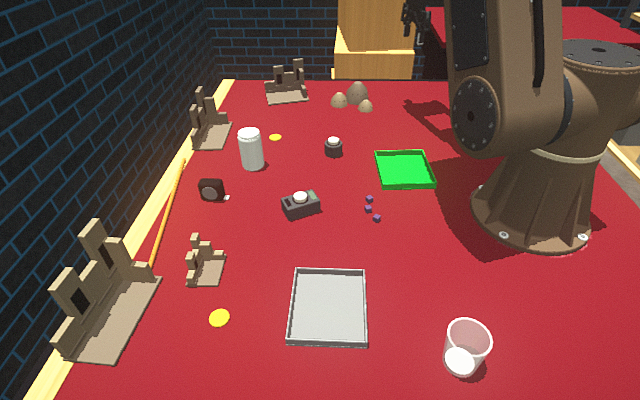

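Candidate trays in the top picture are the grey one at (172,218) and the green one at (401,323). The grey one matches the "mid-grey" description. The round timer is at (450,222), the long one at (315,181) and the can at (418,100). Next I'll enlarge a crop of each and refine the poses.

```bash
python3 - <<'E'
from h import *
c=camera('top'); f=c['frame'][:,:,::-1]
a=cv2.resize(f[170:270,112:232],(480,400),interpolation=cv2.INTER_CUBIC)
b=cv2.resize(f[150:220,270:370],(400,280),interpolation=cv2.INTER_CUBIC)
d=cv2.resize(f[195:250,420:480],(400,367),interpolation=cv2.INTER_CUBIC)
o=np.zeros((580,800,3),np.uint8);o[:290,:348]=cv2.resize(a,(348,290));o[:280,400:]=b;o[290:570,:305]=cv2.resize(d,(305,280))
cv2.imwrite('pics/crops.png',o)
vv,uu=np.mgrid[:400,:640]; P=w(c,uu,vv,c['depth'])
def box(x0,x1,y0,y1,z0,z1):
    m=(P[...,0]>x0)&(P[...,0]<x1)&(P[...,1]>y0)&(P[...,1]<y1)&(P[...,2]>z0)&(P[...,2]<z1)&(c['depth']>0)
    return P[m]
def rect(Q): 
    r=cv2.minAreaRect((Q[:,:2]*1000).astype(np.float32)); return r
for n,B in [('round',(.45,.56,-.33,-.2)),('long',(.5,.66,-.07,.08))]:
    Q=box(*B,.046,.07); print(n,'button',len(Q),Q.mean(0).round(4),cv2.minEnclosingCircle((Q[:,:2]*1000).astype(np.float32)))
    Q=box(*B,.034,.045); print(n,'body top',len(Q),Q.mean(0).round(4),rect(Q),cv2.minEnclosingCircle((Q[:,:2]*1000).astype(np.float32)))
Q=box(.38,.62,.17,.43,.014,.04); print('tray',rect(Q),len(Q),Q[:,2].max())
Q=box(.38,.62,.17,.43,.001,.04); print('tray all',rect(Q))
Q=box(.65,.82,-.27,-.12,.1,.13);print('can',Q.mean(0),rect(Q))
E
```

```text
round button 231 [ 0.5029 -0.2708  0.0513] ((503.0048522949219, -271.2081298828125), 16.89109230041504)
round body top 370 [ 0.5026 -0.2685  0.0395] ((502.9373474121094, -271.309326171875), (52.46015548706055, 54.82101058959961), 1.3696459531784058) ((503.156494140625, -271.2696533203125), 27.9542236328125)
long button 219 [0.5791 0.0034 0.0517] ((579.5808715820312, 3.2991960048675537), 16.815135955810547)
long body top 931 [0.5784 0.0031 0.0398] ((579.5430297851562, 3.5057601928710938), (90.09193420410156, 53.714134216308594), 27.330581665039062) ((578.9634399414062, 2.895099401473999), 50.48463439941406)
tray ((497.5948486328125, 296.83404541015625), (171.87542724609375, 150.43466186523438), 89.73619079589844) 768 0.025944326833426064
tray all ((500.14630126953125, 300.07342529296875), (239.7990264892578, 259.9507141113281), 0.04857796058058739)
can [ 0.740399   -0.19703774  0.11303691] ((741.8321533203125, -197.4756317138672), (62.2846565246582, 61.92377471923828), 85.36029815673828)
```

View pics/crops.png

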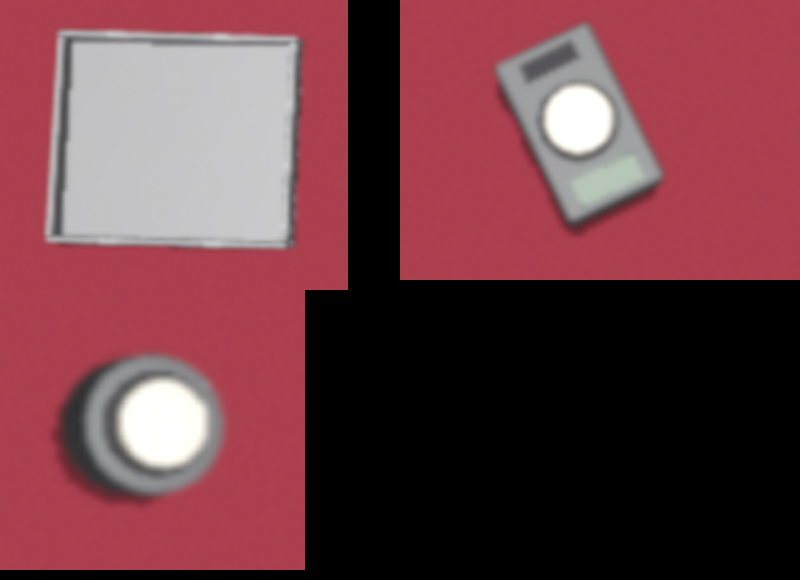

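```bash
cat >> h.py <<'E'
def go(*targets):
    s=get_state(); R=Rot.from_euler('xyz',s['orientation'],degrees=True); p=s['ee_pos']
    print('t',round(s['time'],2),'pos',p.round(4),'ori',s['orientation'].round(2),'F',s['wrist_force'].round(2),'gap',round(s['finger_gap'],4))
    for (x,y,z,yaw) in targets:
        d=R.inv().apply(np.array([x,y,z])-p)*1000
        rt=(R.inv()*Rot.from_euler('xyz',[-90,0,yaw],degrees=True)).as_rotvec()
        print((x,y,z,yaw),'->',d.round(1),'rotvec',rt.round(3))
E
python3 -c "
from h import *
go((.503,-.271,.09,-68),(.503,-.271,.056,-68),(.503,-.271,.042,-68))"
```

```text
t 0.75 pos [ 0.244  -0.6025  0.2313] ori [-90.    -0.   -67.95] F [ 0.35 -0.22 -0.08] gap 0.0852
(0.503, -0.271, 0.09, -68) -> [-210.   141.3  364.5] rotvec [-0.     0.001  0.   ]
(0.503, -0.271, 0.056, -68) -> [-210.   175.3  364.5] rotvec [-0.     0.001  0.   ]
(0.503, -0.271, 0.042, -68) -> [-210.   189.3  364.5] rotvec [-0.     0.001  0.   ]
```

servo_tool([
  [[-30,10,52],0],
  [[-60,30,104],0],
  [[-90,50,156],0],
  [[-120,75,208],0],
  [[-150,95,260],0],
  [[-180,115,312],0],
  [[-210,130,365],0],
  [[-210,141,365],0],
  [[-210,141,365],0],
  [[-210,141,365],0],
], jaw=1)

```text
time: 2.0
ee_pos: [0.5031, -0.2719, 0.0907]
orientation: [-90.0, -0.0, -68.0]
wrist_force: [0.4, -0.8, 0.3]
finger_gap: -0.0003
```

```bash
python3 -c "
from h import *
go((.503,-.271,.056,-68),(.503,-.271,.042,-68))"
```

```text
t 2.0 pos [ 0.5031 -0.2719  0.0907] ori [-8.999e+01 -2.000e-02 -6.802e+01] F [ 0.36 -0.8   0.33] gap -0.0003
(0.503, -0.271, 0.056, -68) -> [-0.9 34.7  0.3] rotvec [-0. -0.  0.]
(0.503, -0.271, 0.042, -68) -> [-0.9 48.7  0.3] rotvec [-0. -0.  0.]
```

servo_tool([
  [[-1,25,0],0],
  [[-1,36,0],0],
  [[-1,40,0],0],
  [[-1,44,0],0],
  [[-1,47,0],0],
  [[-1,47,0],0],
])

```text
time: 2.75
ee_pos: [0.5029, -0.2712, 0.0439]
orientation: [-90.0, -0.0, -68.0]
wrist_force: [-1.0, -2.5, 3.1]
finger_gap: 0.0004
```

servo_tool([
  [[0,1,0],0],
  [[0,1.5,0],0],
  [[0,1.5,0],0],
])

```text
time: 3.12
ee_pos: [0.503, -0.2713, 0.0429]
orientation: [-90.0, -0.1, -68.0]
wrist_force: [-4.1, -0.7, 10.7]
finger_gap: -0.0001
```

Force has risen to about 11 N, so the button is on its end stop. Lifting off.

servo_tool([
  [[0,-20,0],0],
  [[0,-60,0],0],
  [[0,-100,0],0],
  [[0,-100,0],0],
])

```text
time: 3.62
ee_pos: [0.5047, -0.2719, 0.1458]
orientation: [-89.8, -0.3, -68.0]
wrist_force: [-0.2, 0.2, -0.2]
finger_gap: 0.0001
```

```bash
python3 - <<'E'
from h import *
for n in ['top','side']:
    c=camera(n); vv,uu=np.mgrid[:400,:640]; P=w(c,uu,vv,c['depth'])
    m=(abs(P[...,0]-.503)<.04)&(abs(P[...,1]+.271)<.04)&(P[...,2]>.01)&(P[...,2]<.07)&(c['depth']>0)
    Q=P[m]; print(n,len(Q),np.percentile(Q[:,2],[50,80,90,98]).round(4), Q[Q[:,2]>.03].mean(0).round(4))
    cv2.imwrite(f'pics/{n}1.png',cv2.resize(c['frame'][100:280,260:500,::-1],(720,540)))
go((.5795,.0035,.15,-62.7),(.5795,.0035,.09,-62.7))
E
```

```text
top 501 [0.0401 0.0503 0.0518 0.0537] [ 0.5056 -0.263   0.0432]
side 287 [0.0378 0.0471 0.0513 0.0532] [ 0.5034 -0.2594  0.0423]
t 3.73 pos [ 0.503 -0.271  0.143] ori [-89.94  -0.09 -68.  ] F [-0.24 -0.15 -0.61] gap 0.0002
(0.5795, 0.0035, 0.15, -62.7) -> [-225.9   -7.2  173.7] rotvec [-0.001 -0.092  0.002]
(0.5795, 0.0035, 0.09, -62.7) -> [-226.    52.8  173.7] rotvec [-0.001 -0.092  0.002]
```

View pics/side1.png

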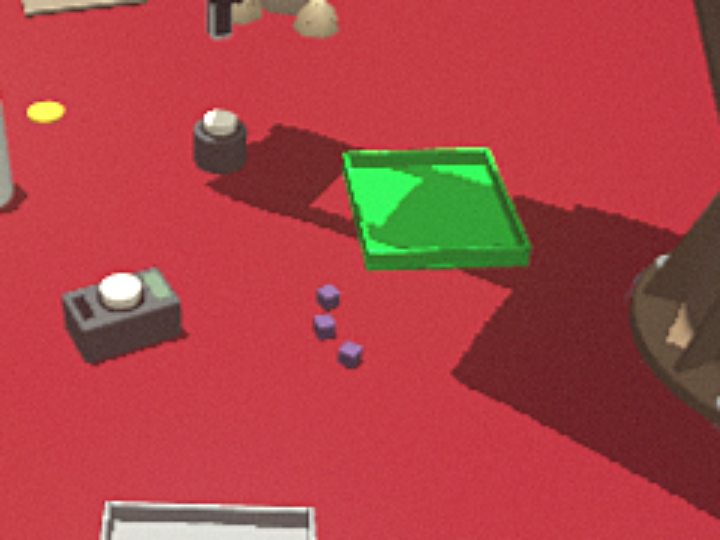

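The side picture shows the round button at about crop (220,122), standing proud again. Depth puts its top at about 51 mm, so it has popped up. Now the long one.

servo_tool([
  [[-45,0,35],0],
  [[-90,0,70],0],
  [[-135,5,105],0],
  [[-180,25,140],0],
  [[-226,45,174],0],
  [[-226,53,174],0],
  [[-226,53,174],0],
])

```text
time: 4.6
ee_pos: [0.5785, 0.0038, 0.0881]
orientation: [-90.1, -0.0, -67.9]
wrist_force: [-1.5, -0.8, 0.5]
finger_gap: -0.0004
```

```bash
python3 -c "
from h import *
go((.5795,.0035,.056,-68),(.5795,.0035,.042,-68))"
```

```text
t 4.6 pos [0.5785 0.0038 0.0881] ori [-9.010e+01 -3.000e-02 -6.794e+01] F [-1.53 -0.83  0.55] gap -0.0004
(0.5795, 0.0035, 0.056, -68) -> [ 0.6 32.1  0.9] rotvec [0.002 0.001 0.   ]
(0.5795, 0.0035, 0.042, -68) -> [ 0.6 46.1  0.9] rotvec [0.002 0.001 0.   ]
```

servo_tool([
  [[0.5,22,1],0],
  [[0.5,34,1],0],
  [[0.5,38,1],0],
  [[0.5,42,1],0],
  [[0.5,45,1],0],
  [[0.5,46,1],0],
  [[0.5,46,1],0],
])

```text
time: 5.48
ee_pos: [0.5799, 0.0036, 0.043]
orientation: [-90.1, -0.1, -67.9]
wrist_force: [-2.9, -2.1, 10.8]
finger_gap: 0.0002
```

servo_tool([
  [[0,-20,0],0],
  [[0,-60,0],0],
  [[45,-90,-35],0],
  [[90,-90,-70],0],
  [[135,-90,-105],0],
  [[180,-90,-140],0],
  [[180,-90,-140],0],
], jaw=0)

```text
time: 6.35
ee_pos: [0.517, -0.2192, 0.1336]
orientation: [-90.0, -0.1, -68.2]
wrist_force: [-0.5, 0.8, 0.1]
finger_gap: 0.0851
```

```bash
python3 - <<'E'
from h import *
for n in ['top','side']:
    c=camera(n); vv,uu=np.mgrid[:400,:640]; P=w(c,uu,vv,c['depth'])
    for nm,x,y in [('round',.503,-.271),('long',.5795,.0035)]:
        m=(np.hypot(P[...,0]-x,P[...,1]-y)<.014)&(P[...,2]>.01)&(P[...,2]<.07)&(c['depth']>0)
        Q=P[m]; print(n,nm,len(Q),np.percentile(Q[:,2],[10,50,90]).round(4) if len(Q) else '')
    cv2.imwrite(f'pics/{n}2.png',cv2.resize(c['frame'][100:280,260:500,::-1],(720,540)))
go((.503,-.271,.10,-68),(.503,-.271,.013,-68))
E
```

```text
top round 0 
top long 149 [0.0411 0.0427 0.0448]
side round 36 [0.0504 0.0518 0.0531]
side long 59 [0.0414 0.0432 0.0444]
t 6.45 pos [ 0.5177 -0.2162  0.1335] ori [-9.005e+01 -6.000e-02 -6.803e+01] F [-0.29  0.43  0.04] gap 0.0854
(0.503, -0.271, 0.1, -68) -> [ 45.3  33.5 -34.1] rotvec [ 0.001 -0.001  0.001]
(0.503, -0.271, 0.013, -68) -> [ 45.2 120.5 -34. ] rotvec [ 0.001 -0.001  0.001]
```

View pics/side2.png

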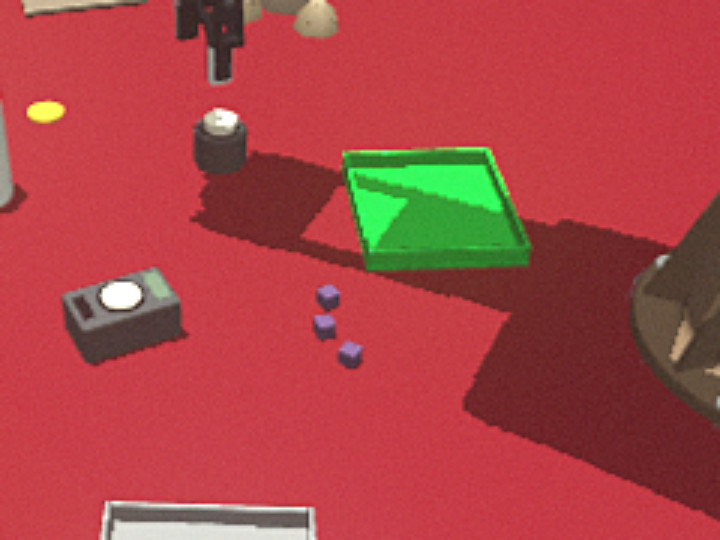

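The long button stays at 43 mm (crop (121,295), flush), while the round one stands at 52 mm. The round timer therefore goes in the tray, so I'll grasp it.

servo_tool([
  [[25,5,-20],0],
  [[45,30,-34],0],
  [[45,35,-34],0],
  [[45,65,-34],0],
  [[45,95,-34],0],
  [[45,120,-34],0],
  [[45,125,-34],0],
  [[45,125,-34],0],
], jaw=0)

```text
time: 7.45
ee_pos: [0.5035, -0.27, 0.009]
orientation: [-90.0, -0.1, -68.0]
wrist_force: [-0.0, -0.4, -0.9]
finger_gap: 0.0856
```

servo_tool([
  [[0,0,0],0],
  [[0,0,0],0],
  [[0,0,0],0],
  [[0,0,0],0],
  [[0,0,0],0],
  [[0,0,0],0],
], jaw=1, grip_force=30)

```text
time: 8.2
ee_pos: [0.5043, -0.2703, 0.0102]
orientation: [-90.0, -0.1, -68.0]
wrist_force: [0.8, 3.4, 9.5]
finger_gap: 0.0551
```

servo_tool([
  [[0,-10,0],0],
  [[0,-40,0],0],
  [[0,-80,0],0],
  [[0,-120,0],0],
  [[0,-120,0],0],
])

```text
time: 8.82
ee_pos: [0.5058, -0.2711, 0.1339]
orientation: [-89.8, -0.4, -68.0]
wrist_force: [0.8, 0.6, -2.6]
finger_gap: 0.0552
```

```bash
python3 - <<'E'
from h import *
c=camera('side')
cv2.imwrite('pics/side3.png',cv2.resize(c['frame'][80:230,260:460,::-1],(720,540)))
go((.4975,.297,.13,-68),(.4975,.297,.016,-68))
E
```

```text
t 8.88 pos [ 0.5048 -0.2705  0.1321] ori [-89.86  -0.29 -67.98] F [ 0.62 -0.04 -2.8 ] gap 0.0552
(0.4975, 0.297, 0.13, -68) -> [-5.288e+02 -1.000e-01  2.060e+02] rotvec [-0.002  0.     0.005]
(0.4975, 0.297, 0.016, -68) -> [-529.4  113.9  205.7] rotvec [-0.002  0.     0.005]
```

View pics/side3.png

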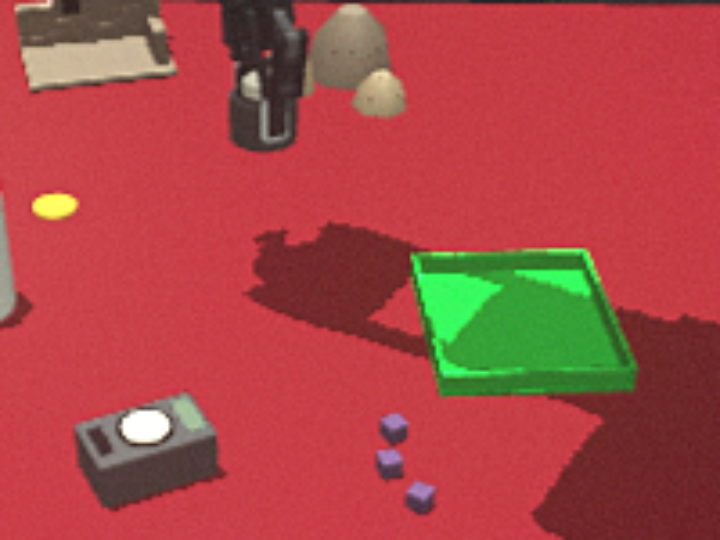

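The round timer hangs level between the fingers at crop (262,120), with about 2.6 N of weight on the wrist. Carrying it to the tray.

servo_tool([
  [[-40,0,15],0],
  [[-85,0,33],0],
  [[-135,0,52],0],
  [[-185,0,72],0],
  [[-235,0,92],0],
  [[-285,0,111],0],
  [[-335,0,130],0],
  [[-385,0,150],0],
  [[-435,0,169],0],
  [[-475,0,185],0],
])

```text
time: 10.12
ee_pos: [0.4971, 0.241, 0.1291]
orientation: [-90.0, -0.3, -67.9]
wrist_force: [0.2, -1.4, -3.2]
finger_gap: 0.0549
```

```bash
python3 - <<'E'
from h import *
go((.4975,.297,.13,-68),(.4975,.297,.016,-68))
E
```

```text
t 10.12 pos [0.4971 0.241  0.1291] ori [-89.96  -0.28 -67.93] F [ 0.25 -1.36 -3.21] gap 0.0549
(0.4975, 0.297, 0.13, -68) -> [-51.8  -1.2  21.4] rotvec [-0.001  0.001  0.005]
(0.4975, 0.297, 0.016, -68) -> [-52.3 112.8  21.3] rotvec [-0.001  0.001  0.005]
```

servo_tool([
  [[-30,0,12],0],
  [[-52,0,21],0],
  [[-52,0,21],0],
  [[-52,35,21],0],
  [[-52,70,21],0],
  [[-52,100,21],0],
  [[-52,108,21],0],
  [[-52,108,21],0],
])

```text
time: 11.12
ee_pos: [0.4973, 0.296, 0.0208]
orientation: [-90.0, -0.3, -68.0]
wrist_force: [-0.8, 0.2, -2.6]
finger_gap: 0.0549
```

servo_tool([
  [[0,1.5,0],0],
  [[0,3,0],0],
  [[0,3,0],0],
])

```text
time: 11.5
ee_pos: [0.4976, 0.2961, 0.0183]
orientation: [-90.0, -0.3, -68.0]
wrist_force: [0.2, -0.2, -2.6]
finger_gap: 0.055
```

servo_tool([
  [[0,1.5,0],0],
  [[0,3,0],0],
  [[0,3,0],0],
])

```text
time: 11.88
ee_pos: [0.4974, 0.296, 0.0152]
orientation: [-90.0, -0.3, -68.0]
wrist_force: [0.0, 0.6, -2.8]
finger_gap: 0.0549
```

servo_tool([
  [[0,1,0],0],
  [[0,1.5,0],0],
  [[0,1.5,0],0],
])

```text
time: 12.25
ee_pos: [0.4975, 0.2961, 0.0143]
orientation: [-90.0, -0.3, -68.0]
wrist_force: [-2.1, -1.5, 10.6]
finger_gap: 0.0554
```

On the tray floor. Opening, then lifting.

servo_tool([
  [[0,0,0],0],
  [[0,0,0],0],
  [[0,0,0],0],
  [[0,0,0],0],
  [[0,0,0],0],
], jaw=0)

```text
time: 12.88
ee_pos: [0.4975, 0.296, 0.0142]
orientation: [-90.0, -0.3, -68.0]
wrist_force: [0.7, 0.5, 0.7]
finger_gap: 0.0854
```

servo_tool([
  [[0,-15,0],0],
  [[0,-45,0],0],
  [[0,-90,0],0],
  [[0,-140,0],0],
  [[50,-190,-20],0],
  [[100,-200,-40],0],
  [[150,-200,-60],0],
  [[200,-200,-80],0],
  [[200,-200,-80],0],
])

```text
time: 14.0
ee_pos: [0.4977, 0.0785, 0.2163]
orientation: [-89.9, -0.3, -68.2]
wrist_force: [0.2, 0.1, 0.7]
finger_gap: 0.0857
```

```bash
python3 - <<'E'
from h import *
print(get_state()['ee_pos'],get_state()['wrist_force'])
for n in ['top','side']:
    c=camera(n); vv,uu=np.mgrid[:400,:640]; P=w(c,uu,vv,c['depth'])
    for nm,x,y in [('round',.4975,.297),('long',.5795,.0035)]:
        m=(np.hypot(P[...,0]-x,P[...,1]-y)<.05)&(P[...,2]>.03)&(P[...,2]<.08)&(c['depth']>0)
        Q=P[m]; B=Q[Q[:,2]>.049] if nm=='round' else Q
        print(n,nm,len(Q),np.percentile(Q[:,2],[10,50,98]).round(4) if len(Q) else '',cv2.minAreaRect((B[:,:2]*1000).astype(np.float32)) if len(B) else '')
        m=(np.hypot(P[...,0]-x,P[...,1]-y)<.012)&(P[...,2]>.03)&(P[...,2]<.08)&(c['depth']>0)
        print('   button z',np.median(P[m][:,2]).round(4) if m.any() else '')
    cv2.imwrite(f'pics/{n}4.png',c['frame'][...,::-1])
c=cv2.imread('pics/side4.png'); cv2.imwrite('pics/side4c.png',cv2.resize(c[160:360,200:440],(720,600)))
E
```

```text
[0.49769975 0.07848156 0.21633399] [0.15467483 0.05037411 0.65993912]
top round 0  
   button z 
top long 1012 [0.0381 0.0402 0.0447] ((579.008544921875, 3.344310760498047), (89.26408386230469, 53.674800872802734), 27.41718292236328)
   button z 0.0429
side round 631 [0.0378 0.0447 0.0574] ((496.2891540527344, 297.68682861328125), (30.948808670043945, 33.41621398925781), 2.4758384227752686)
   button z 0.056
side long 552 [0.0355 0.04   0.044 ] ((579.7124633789062, 7.056613922119141), (88.99485778808594, 55.594337463378906), 27.058555603027344)
   button z 0.0431
```

View pics/side4c.png

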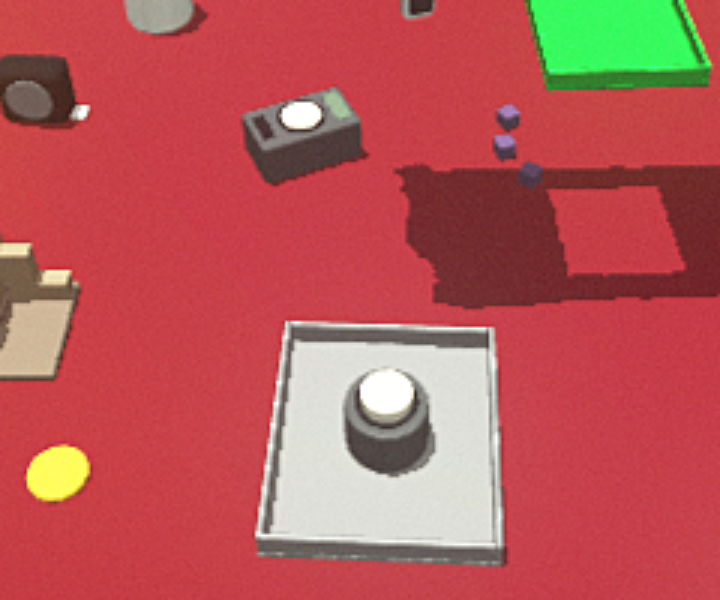

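View pics/top4.png

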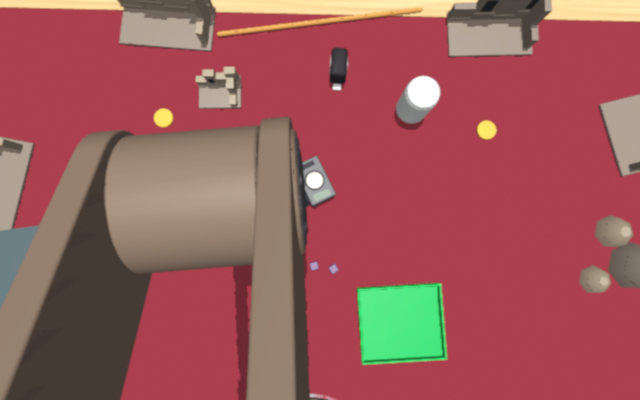

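The side crop shows the round timer upright and flat in the grey tray at crop (388,420). Its button is up at z 56 mm, which is 4 mm of floor plus 52 mm. The long timer at crop (300,130) is unmoved with its button down, and the can still stands. The arm is clear of everything, so I'm handing in.

```bash
python3 -c "
from bench import *
print(job_done())"
```

```text
the job is handed in; nothing more can be done
None
```

I clicked both timers, and the round one's button popped back up, so the round timer is now in the grey tray. The long timer's button stayed down and I left it where it was. The job is handed in; it reported no verdict.

- **Clicks:** I pressed the round button first, then the long one. Each was pushed to its end stop, with about 11 N on the wrist. After release the round button's top read about 52 mm (up) and the long one's about 43 mm (down).
- **Round timer:** The side camera puts its button at about (0.496, 0.298), within 2 mm of the tray centre I measured. The timer looks upright and flat, and the button top is at 56 mm, which matches the 4 mm floor plus the full 52 mm. The arm hid the tray from the top camera, so only the side camera confirmed this placing.
- **Long timer:** It moved less than 1 mm from its start by the top camera, and its button is still down at 43 mm.
- **Rest of the scene:** The can is still standing where it was, and the open gripper ended about 0.2 m up, touching nothing. The clock stood at about 14 s.

No check failed. The side camera put the long timer about 4 mm further along y than the top camera did, because it also sees the timer's side face.

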